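# Weigh two thread spools against each other and load the fuller one

## Task

Stand the two black thread spools upright on the balance, one on each pan, and let go of both so that the beam tips to the fuller spool. Then take the spool whose side dropped and press it gently, fully home, into the orange cup of the thread stand; the other stays on the balance and nothing else on the bench is disturbed. The balance is delicate: ease every spool down and off by moving along with the pan so that the beam never swings freely or slams, and never lean on it.

Things in the scene. Friction and masses are not known exactly. Their poses are not given: they have to be found in the camera images.
- spool_dark: waxed-thread spool, black thread, dark grey end flanges, upright; 52 mm across the flanges and 62 mm tall, to be gripped like a plain round of 50 mm; its mass, unseen, is between 0.13 and 0.31 kg and differs from the other's; origin at the centre of its foot, z up through its top
- spool_white: waxed-thread spool, black thread, white end flanges, upright; 52 mm across the flanges and 62 mm tall, to be gripped like a plain round of 50 mm; its mass, unseen, is between 0.13 and 0.31 kg and differs from the other's; origin at the centre of its foot, z up through its top
- balance: green stand of a pivot balance, fixed to the bench, 100 x 240 mm foot plate; origin at the centre of its underside; y runs along the beam (left pan at +y), z up; the pivot lies 100 mm above the origin, the brass nut on top of the beam's middle reaches 154 mm
- beam (a joint): beam tilt, rad: 0 level, positive with the left (+y) pan down, firm stops at -0.10 and +0.10; spools lean with it. Turns almost freely (0.002 N m); stays put when empty. Spools a few per cent unequal tip it right to a stop; let go with room to swing, one spool alone or two a tenth unequal make it slam (over 0.9 rad/s), while moving a pan with the hand at up to 50 mm/s is gentle
- pan_left (a point): centre of the floor of the left steel pan, 130 mm from the pivot, 29 mm below the pivot when level, so at 71 mm and about 13 mm higher or lower at the stops; the pan is 72 mm across, flat floor 64 mm across, with a 4 mm wide rim that stands 6.5 mm over the floor; it tilts with the beam
- pan_right (a point): the same for the right (-y) pan
- cup: thread-stand cup fixed to the bench: orange round cup, 69 mm across, bore 59 mm, rim 34 mm above the bench, on a dark 100 x 100 mm plate; origin at the centre of the plate's underside, z up
- cup_floor (a joint): depth in m to which the cup's round black floor has been pushed from where it began: 0 up, 0.010 fully home on a rigid stop. A stiff slide: about 6 N pushes it down, it does not spring back nor sink under a spool's weight. A height screw sets it differently each time: up, its top lies 26 to 32 mm above the bench, home 16 to 22 mm; find floor and stop by feel
- dye_bottle: bystander: upright black dye bottle, 42 mm across, 136 mm tall; origin at the centre of its foot
- folder: bystander: flat cream bone folder lying on the bench, 22 x 135 x 8 mm; origin at the centre of its underside
- wax: bystander: yellow wax block, 36 x 56 x 22 mm; origin at the centre of its underside
Things that resemble listed ones, but are neither listed nor needed, are in the scene too. What is shaped like the cup but yellow is not meant.

How it is judged (in metres and radians):
On the way:
1. a spool stands on each pan, both let go, and the beam lies tipped at a stop (((horizontal distance between spool_dark and pan_left below 0.02 m and distance between spool_dark and pan_left below 0.022 m and contact force between each of spool_dark, spool_white and balance above 0.3 N and horizontal distance between spool_white and pan_right below 0.02 m and distance between spool_white and pan_right below 0.022 m) or (horizontal distance between spool_white and pan_left below 0.02 m and distance between spool_white and pan_left below 0.022 m and contact force between each of spool_white, spool_dark and balance above 0.3 N and horizontal distance between spool_dark and pan_right below 0.02 m and distance between spool_dark and pan_right below 0.022 m)) and (value of joint beam above 0.085 rad or value of joint beam below -0.085 rad) and contact force between each of spool_dark, spool_white and the fingers below 0.05 N and velocity of joint beam between -0.05 and 0.05 rad/s), for 0.3 s.
At the end, for the whole second after the job is handed in: The heavier spool (either, if within 5 %) stands released in the cup, upright, within 6 mm of its centre, the cup floor at least 8.5 mm down; the other stands upright on a pan within 20 mm of the pan's centre; both at rest (((contact force between spool_dark and anything else above 2.05 N and horizontal distance between spool_dark and cup below 0.006 m and height (world z) of spool_dark below 0.026 m and contact force between spool_dark and cup above 0.3 N and angle between spool_dark's own z axis and vertical below 0.08 rad and ((horizontal distance between spool_white and pan_left below 0.02 m and distance between spool_white and pan_left below 0.022 m and contact force between spool_white and balance above 0.3 N) or (horizontal distance between spool_white and pan_right below 0.02 m and distance between spool_white and pan_right below 0.022 m and contact force between spool_white and balance above 0.3 N))) or (contact force between spool_dark and anything else below 2.27 N and horizontal distance between spool_white and cup below 0.006 m and height (world z) of spool_white below 0.026 m and contact force between spool_white and cup above 0.3 N and angle between spool_white's own z axis and vertical below 0.08 rad and ((horizontal distance between spool_dark and pan_left below 0.02 m and distance between spool_dark and pan_left below 0.022 m and contact force between spool_dark and balance above 0.3 N) or (horizontal distance between spool_dark and pan_right below 0.02 m and distance between spool_dark and pan_right below 0.022 m and contact force between spool_dark and balance above 0.3 N)))) and value of joint cup_floor above 0.0085 m and linear speed of each of spool_dark, spool_white below 0.02 m/s and angle between each of spool_dark, spool_white's own z axis and vertical below 0.2 rad); the robot touches nothing.
It fails at once if the beam swings freely or slams (faster than 0.9 rad/s) (velocity of joint beam above 0.9 rad/s or velocity of joint beam below -0.9 rad/s).
It fails at once if the balance is leaned on (more than 20 N on it in all, the spools' weight included) (contact force between balance and anything else above 20 N).
It fails at once if a spool is pressed into the cup with more than 25 N (contact force between any of spool_dark, spool_white and cup above 25 N).
It fails at once if a bystander is moved by more than 15 mm (distance of any of dye_bottle, folder, wax from where it was at the start of the episode above 0.015 m).
It also fails if it takes over 72 s, if anything falls off the work surface, if the arm or the gripper's body presses on something with over 40 N, if the wrist force passes 120 N, or if a joint passes its speed limit or range.

## Robot

A 6-joint arm with a two-finger parallel gripper is mounted at the origin on a cart in front of the work surface, level with it; the furniture and walls round the work are solid. World frame = base frame: x ahead of the robot, y to its left, z up, the work surface at z = 0. Lengths are in m, angles in degrees, forces in N, time in s.
With the tool pointing down it reaches from about 0.3 to 0.825 m from the base axis. Payload 5.4 kg.
Tool frame: the origin (TCP) lies between the finger pads; the fingertips stand 11 mm ahead of it and the grasp point (between the pads) lies 8 mm behind it (bot.tips_ahead is the distance from the TCP to the fingertips, in m); z points along the fingers, y is the line along which they close (so a half turn about z gives the same grasp; the last joint's range is limited). The gripper opens to 92 mm and grips with 3 to 60 N. Pads are 20 mm wide; open, the fingers measure 128 mm over their backs; the gripper's body (75 mm by 189 mm) begins 69 mm behind the grasp point.
Start: joints at [57.519, 9.076, 91.501, -0, 79.423, -12.038], TCP at [0.201, 0.539, 0.226] pointing down, gripper open.
Joint ranges: [-166.64, 166.64], [-54.1, 131.32], [10.49, 154.53], [-73.88, 253.88], [9.74, 151.15], [-171.62, 171.62]. Speed limits (degrees/s): [147.25, 147.25, 180, 180, 180, 180].

## Interface

Orientations are given as a 3x3 rotation matrix whose columns are the frame's x, y, z axes.
In Python, from station import status, cams, bot gives the robot as it stands.
- The arm moves only by the shell command python3 -m inch 'ROWS' [FORCE]. ROWS is a JSON object of lists of equal length, an entry for each row: "translation": the shift along the tool's x, y, z in cm, a list of three; "roll": the turn about the tool's z in degrees; "grip": the closure, from 0 (fully open) to 1 (shut). In form: {"translation": [[dx, dy, dz], ...], "roll": [roll, ...], "grip": [grip, ...]}. A call has 1 to 10 rows; each row is the pose to reach, as a shift and turn from the pose commanded when the call began, along the tool's axes at that moment; what a row does not reach only later rows make up. A row lasts 1/8 s, in which the tool goes at most 62.5 mm and 10.7 degrees, less where a joint would pass 70% of its speed; a pose out of reach is approached as far as the arm can. A call with a gripper value outside its range is refused whole. The fingers move at their own pace and stop on an object; FORCE is the grip in N (left out, the last holds). Time passes only in rows, so rows that repeat a pose let the fingers close. It gives the time, the measured TCP pose, the force, the opening and the grip force at its end, in the units of the state.
- status.sense(): the state, without advancing time (a new reading comes with each control period).
- cams.camera(name): name is "side" or "top"; returns a dict with "color" (480x640x3 uint8, blue, green, red), "K" (3x3 intrinsics, pixels), "distortion" ([k1, k2, p1, p2, k3] as OpenCV has them; the pictures are not rectified), "camera_from_world" (4x4, takes a point from world to camera coordinates). Camera axes: x right, y up, looking along -z (the intrinsics and any distortion apply to the point x, -y, -z); pixel columns grow to the right and rows downward; lengths in m; the calibration is good to about 2 mm. A picture is of the moment at which its call begins. There is no depth.
- bot.job_done(): hands the job in; it is judged then, once.
The state is a dict: "time": time; "q": joint angles; "qvel": joint speeds; "joint_efforts": joint torques, N m; "eef_pos": TCP position; "ee_rot": TCP orientation; "force": force on the tool from outside, world axes, zero at the start; "torque": the same for the moment, N m; "grip_width": finger opening in m; "grasp_force": force on a finger pad.
Only numpy, scipy, OpenCV 4.12 (cv2) and the standard library are available. Lean on these libraries where they do the work, as an engineer would, in place of code of your own. Each camera call takes 0.05 s, during which the arm holds its last target. There are 200 camera calls.

## Working session

There is one attempt and no reset: what is moved stays moved. The work goes in short steps, Python scripts to look and compute and a shell command to move; the robot and the scene stay as the last step left them, time stands still between calls to the robot, and variables do not carry over. Pictures are saved under pics/ and viewed, at most 10 in all, crops included, and the job is handed in when it is done.

```bash
ls; mkdir -p pics
cat > h.py <<'E'
import numpy as np, cv2
from station import status, cams, bot
def snap(n,f):
    c=cams.camera(n); cv2.imwrite(f,c["color"]); np.savez(''+n+'.npz',K=c["K"],d=np.array(c["distortion"],float),T=c["camera_from_world"]); return c["color"]
def cal(n):
    z=np.load(''+n+'.npz'); return z['K'],z['d'],z['T']
F=np.diag([1.,-1,-1])
def ray(n,px):
    K,d,T=cal(n); u=cv2.undistortPoints(np.array([[px]],float),K,d)[0,0]
    R=T[:3,:3]; c=-R.T@T[:3,3]; return c,R.T@(F@np.array([u[0],u[1],1]))
def at(n,px,z):
    c,v=ray(n,px); return c+v*(z-c[2])/v[2]
def proj(n,P):
    K,d,T=cal(n); P=np.atleast_2d(P); C=(T[:3,:3]@P.T).T+T[:3,3]; C=C@F
    return cv2.projectPoints(C,np.zeros(3),np.zeros(3),K,d)[0][:,0]
def local(p):
    s=status.sense(); return (np.array(s["ee_rot"]).T@(np.array(p)-np.array(s["eef_pos"]))*100).round(2)
E
python3 - <<'E'
from h import *
for n in("top","side"): snap(n,f"pics/{n}0.png"); K,d,T=cal(n); print(n,K[0,0],(-T[:3,:3].T@T[:3,3]).round(3),d)
s=status.sense();print(s)
E
```

```text
pics
top 544.0305877454548 [ 0.424 -0.039  1.211] [-0.10102283  0.          0.          0.          0.        ]
side 506.16316574382154 [ 0.041 -1.064  0.798] [-0.0875556  0.         0.         0.         0.       ]
{'time': 0.1, 'q': array([ 5.75192024e+01,  9.10960242e+00,  9.15656997e+01, -9.35978211e-04,
        7.94246618e+01, -1.20383643e+01]), 'qvel': array([-0.02518095, -0.05573363, -0.1519983 , -0.04253618, -0.0952099 ,
       -0.04048561]), 'joint_efforts': array([ 1.17618685e-03, -3.86505139e+01, -3.22959173e+01,  7.04990560e-02,
        3.39625566e-02, -4.54177939e-05]), 'eef_pos': array([0.2005474 , 0.53829044, 0.22470538]), 'ee_rot': array([[-9.37024471e-01,  3.49262492e-01, -9.23385799e-04],
       [ 3.49263539e-01,  9.37023366e-01, -1.48040092e-03],
       [ 3.48185554e-04, -1.70967688e-03, -9.99998478e-01]]), 'force': array([-0.24528468,  0.84012402, -0.64119526]), 'torque': array([ 0.00357648,  0.0129624 , -0.0235835 ]), 'grasp_force': 0.0, 'grip_width': 0.09174332157130527}
```

View pics/top0.png

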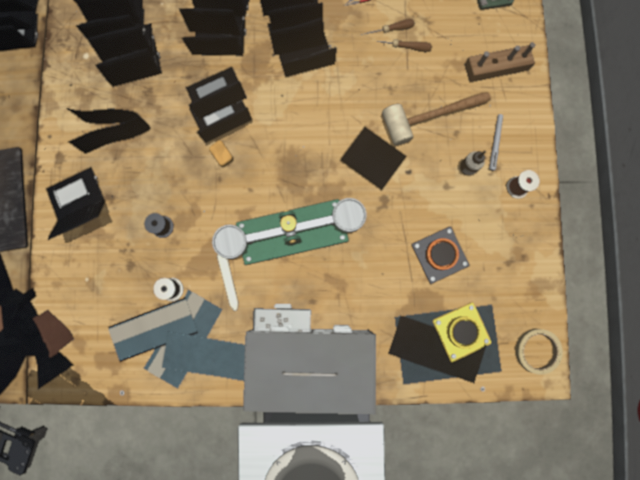

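View pics/side0.png

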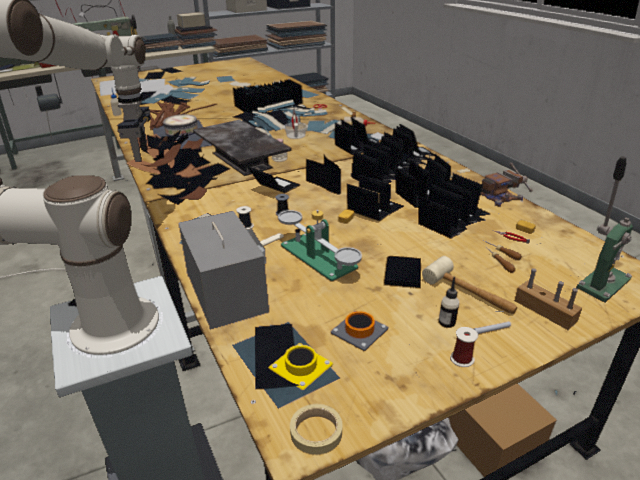

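Run:
```python
from h import *
a=cv2.imread('pics/top0.png'); s=cv2.imread('pics/side0.png')
A=cv2.resize(a[195:315,125:385],None,fx=3,fy=3,interpolation=2)
B=np.zeros((230,780,3),np.uint8)
b=cv2.resize(a[220:295,405:480],(230,230),interpolation=2); B[:,:230]=b
c=cv2.resize(s[190:265,225:365],(429,230),interpolation=2); B[:,240:669]=c
cv2.imwrite('pics/c0.png',np.vstack([A,B]))
for nm,n,px,z in [("dark","top",(157,224),.062),("white","top",(168,289),.062),("cup","top",(443,254),.034),("panL","top",(230,242),.075),("panR","top",(349,215),.075),("nut","top",(288,222),.154),("plate c1","top",(240,262),.012),
 ("box a","top",(245,333),.2),("box b","top",(376,333),.2),("box c","top",(376,408),.2),("folder a","top",(222,255),.0),("folder b","top",(234,307),.0),("bottle","top",(474,161),.1),("boxside","side",(180,220),.2),("darkS","side",(283,199),.062),("whiteS","side",(244,209),.062),("cupS","side",(360,321),.034)]:
  print(nm,at(n,px,z).round(3))
```

```text
dark [0.591 0.323 0.062]
white [0.451 0.296 0.062]
cup [ 0.519 -0.296  0.034]
panL [0.548 0.161 0.075]
panR [ 0.601 -0.091  0.075]
nut [0.577 0.033 0.154]
plate c1 [0.51  0.15  0.012]
box a [0.365 0.111 0.2  ]
box b [ 0.362 -0.13   0.2  ]
box c [ 0.225 -0.128  0.2  ]
folder a [0.527 0.192 0.   ]
folder b [0.411 0.165 0.   ]
bottle [ 0.708 -0.356  0.1  ]
boxside [0.215 0.073 0.2  ]
darkS [0.589 0.313 0.062]
whiteS [0.453 0.308 0.062]
cupS [ 0.517 -0.298  0.034]
```

View pics/c0.png

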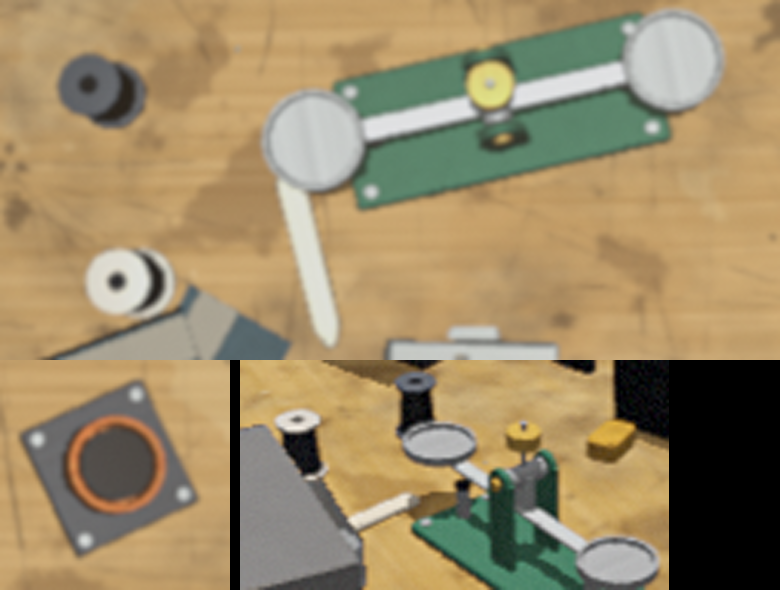

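```bash
cat >> h.py <<'E'
def tri(pt,ps):
    c1,v1=ray("top",pt);c2,v2=ray("side",ps)
    t=np.linalg.lstsq(np.c_[v1,-v2],c2-c1,rcond=None)[0]; a=c1+t[0]*v1;b=c2+t[1]*v2; return (a+b)/2,np.linalg.norm(a-b)
E
python3 - <<'E'
from h import *
for n,a,b in[("dark",(155,224),(282.2,197.2)),("white",(165,289),(244,209.6)),("L",(230.3,242),(290,217.1)),("R",(349.3,215),(348.2,256)),("nut",(288.3,223),(318.5,213)),("cup",(443.1,253.9),(360,322))]:
    p,e=tri(a,b);print(n,p.round(4),round(e,4))
s=status.sense();print(np.array(s['ee_rot']).round(2).tolist())
E
```

```text
dark [0.5914 0.3269 0.0618] 0.0015
white [0.4509 0.3023 0.0632] 0.0008
L [0.5471 0.1597 0.0794] 0.0004
R [ 0.6023 -0.0919  0.0685] 0.0004
nut [0.5774 0.0323 0.1449] 0.0026
cup [ 0.5188 -0.2969  0.0294] 0.0007
[[-0.94, 0.35, -0.0], [0.35, 0.94, -0.0], [0.0, -0.0, -1.0]]
```

Run:
```python
from h import *
print(local([.5914,.325,.13]))
s=status.sense();R=np.array(s['ee_rot']);print(np.degrees(np.arctan2(R[1,1],R[0,1])))
```

```text
[-44.08  -6.32   9.47]
69.55775629847939
```

```bash
python3 -m inch '{"translation":[[-4,-0.6,0],[-9,-1.3,0],[-14,-2,0],[-19,-2.7,0],[-24,-3.4,0],[-29,-4.1,1],[-34,-4.9,2],[-39,-5.6,4],[-44.08,-6.32,6],[-44.08,-6.32,8]],"roll":[7,14,21,28,35,42,49,57,57,57],"grip":[0,0,0,0,0,0,0,0,0,0]}' 25
python3 - <<'E'
from h import *
a=snap("top","pics/t1.png");b=snap("side","pics/s1.png")
cv2.imwrite('pics/c1.png',np.hstack([cv2.resize(a[170:320,100:240],(373,400)),cv2.resize(b[120:260,210:350],(400,400))]))
s=status.sense();R=np.array(s['ee_rot']);print(s['eef_pos'],np.degrees(np.arctan2(R[1,1],R[0,1])),s['force'])
E
```

```text
time: 1.35
eef_pos: [0.5942, 0.323, 0.144]
ee_rot: [[-0.213, 0.977, -0.0], [0.977, 0.213, -0.001], [-0.001, -0.0, -1.0]]
force: [-0.6, -0.6, 0.1]
grip_width: 0.0916
grasp_force: 0.0
[0.58948259 0.32482137 0.14165809] 12.517759418154032 [-0.6849891   0.22699776 -0.28041715]
```

View pics/c1.png

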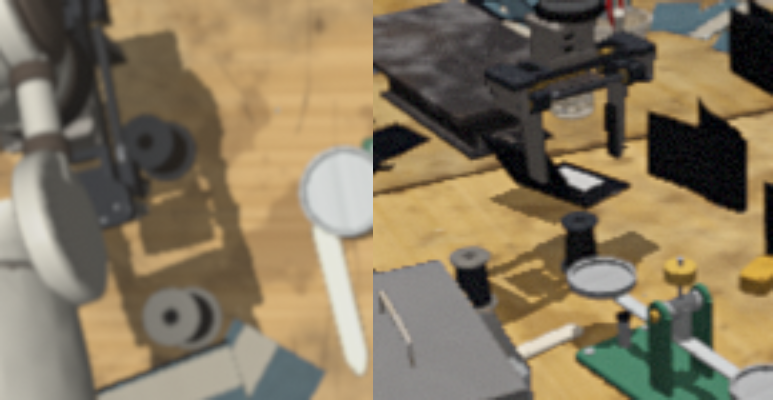

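```bash
python3 -m inch '{"translation":[[0,0,4],[0,0,8],[0,0,10.6],[0,0,10.6],[0,0,10.6],[0,0,10.6],[0,0,10.6],[0,0,10.6]],"roll":[0,0,0,0,0,0,0,0],"grip":[0,0,0,0,0.6,0.6,0.6,0.6]}' 25
```

```text
time: 2.45
eef_pos: [0.5921, 0.3257, 0.0402]
ee_rot: [[-0.217, 0.976, 0.001], [0.976, 0.217, 0.0], [0.0, 0.001, -1.0]]
force: [0.4, 0.1, -0.1]
grip_width: 0.0536
grasp_force: 0.0
```

```bash
python3 -m inch '{"translation":[[0,0,0],[0,0,0],[0,0,0]],"roll":[0,0,0],"grip":[0.6,0.6,0.6]}' 25;python3 -m inch '{"translation":[[0,0,-3],[0,0,-6],[0,0,-6],[0,0,-6]],"roll":[0,0,0,0],"grip":[0.6,0.6,0.6,0.6]}'
```

```text
time: 2.82
eef_pos: [0.5922, 0.3256, 0.04]
ee_rot: [[-0.217, 0.976, 0.001], [0.976, 0.217, 0.0], [0.0, 0.001, -1.0]]
force: [0.9, 0.5, 2.0]
grip_width: 0.0498
grasp_force: 25.0
time: 3.32
eef_pos: [0.5905, 0.3251, 0.0974]
ee_rot: [[-0.217, 0.976, -0.003], [0.976, 0.217, -0.001], [-0.0, -0.003, -1.0]]
force: [-0.5, -0.1, -3.3]
grip_width: 0.0497
grasp_force: 25.0
```

```bash
python3 -m inch '{"translation":[[0,0,-4],[0,0,-9],[0,0,-13],[0,0,-13],[0,0,-13]],"roll":[0,0,0,0,0],"grip":[0.6,0.6,0.6,0.6,0.6]}'
python3 - <<'E'
from h import *
f=[];p=[]
for i in range(10):
    s=status.sense();f.append(s['force'][2]);p.append(s['eef_pos']); cams.camera("top")
print(np.round(f,2),np.mean(f),np.std(p,0),np.mean(p,0)); print(local([.6023,-.0919,.225]))
E
```

```text
time: 3.95
eef_pos: [0.5904, 0.3251, 0.2257]
ee_rot: [[-0.217, 0.976, -0.005], [0.976, 0.217, -0.002], [-0.001, -0.006, -1.0]]
force: [0.4, -0.5, -3.1]
grip_width: 0.0495
grasp_force: 25.0
[-3.11 -4.01 -2.89 -3.17 -1.89 -3.21 -2.   -1.78 -2.41 -2.65] -2.7124807667793553 [0.00058592 0.00020331 0.00144434] [0.59086736 0.32524241 0.22709615]
[-40.98  -8.05   0.45]
```

```bash
python3 -m inch '{"translation":[[-4,-0.8,0],[-9,-1.8,0],[-14,-2.75,0],[-19,-3.75,0],[-24,-4.7,0],[-29,-5.7,0],[-34,-6.7,0],[-38,-7.5,0],[-41,-8.05,0],[-41,-8.05,0]],"roll":[0,0,0,0,0,0,0,0,0,0],"grip":[0.6,0.6,0.6,0.6,0.6,0.6,0.6,0.6,0.6,0.6]}'
python3 - <<'E'
from h import *
p=[]
for i in range(5):
    s=status.sense();p.append(s['eef_pos']); cams.camera("top")
a=snap("top","pics/t2.png");b=snap("side","pics/s2.png");
cv2.imwrite('pics/c2.png',np.hstack([cv2.resize(a[150:270,260:400],None,fx=3,fy=3),cv2.resize(b[150:270,280:400],None,fx=3,fy=3)]))
p=np.mean(p,0);print(p,local([.6023,-.0919,.15]))
print(proj("side",[p+[0,0,.062-.04],p-[0,0,.04],[.6023,-.0919,.071],[.6023,-.0919,.058]]))
E
```

```text
time: 5.7
eef_pos: [0.6024, -0.0943, 0.2298]
ee_rot: [[-0.214, 0.977, 0.0], [0.977, 0.214, -0.0], [-0.001, 0.0, -1.0]]
force: [-0.4, 1.2, -2.4]
grip_width: 0.0498
grasp_force: 25.0
[ 0.60238991 -0.09217121  0.2297077 ] [-0.08 -0.03  7.97]
[[349.13166337 193.36174197]
 [348.80970177 215.62856961]
 [348.12870136 255.23431412]
 [348.06477047 259.35108635]]
```

View pics/c2.png

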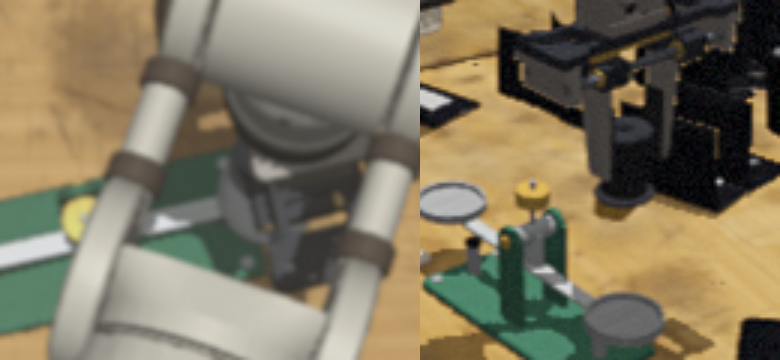

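```bash
python3 -m inch '{"translation":[[0,0,3],[0,0,6],[0,0,9.4],[0,0,9.4],[0,0,9.7],[0,0,10],[0,0,10.3],[0,0,10.6],[0,0,10.9],[0,0,11.2]],"roll":[0,0,0,0,0,0,0,0,0,0],"grip":[0.6,0.6,0.6,0.6,0.6,0.6,0.6,0.6,0.6,0.6]}'; python3 -m inch '{"translation":[[0,0,0.2],[0,0,0.4],[0,0,0.6],[0,0,0.8],[0,0,0.8],[0,0,0.8]],"roll":[0,0,0,0,0,0],"grip":[0.6,0.6,0.6,0.6,0.6,0.6]}'
python3 - <<'E'
from h import *
f=[];p=[]
for i in range(6):
    s=status.sense();f.append(s['force']);p.append(s['eef_pos']); cams.camera("top")
print(np.mean(f,0),np.mean(p,0))
E
```

```text
time: 7.3
eef_pos: [0.6024, -0.0921, 0.1174]
ee_rot: [[-0.217, 0.976, -0.0], [0.976, 0.217, -0.0], [0.0, -0.0, -1.0]]
force: [-0.6, -0.6, -3.1]
grip_width: 0.0495
grasp_force: 25.0
time: 8.05
eef_pos: [0.6024, -0.0921, 0.1097]
ee_rot: [[-0.217, 0.976, 0.0], [0.976, 0.217, -0.0], [-0.0, 0.0, -1.0]]
force: [0.6, -0.2, -3.7]
grip_width: 0.0493
grasp_force: 25.0
[-0.11725483  0.08685667 -2.8162352 ] [ 0.60244194 -0.0921358   0.10970832]
```

```bash
python3 -m inch '{"translation":[[0,0,0.2],[0,0,0.4],[0,0,0.6],[0,0,0.8],[0,0,0.8],[0,0,0.8]],"roll":[0,0,0,0,0,0],"grip":[0.6,0.6,0.6,0.6,0.6,0.6]}'
python3 - <<'E'
from h import *
f=[];p=[]
for i in range(6):
    s=status.sense();f.append(s['force']);p.append(s['eef_pos']); cams.camera("top")
print(np.mean(f,0),np.mean(p,0))
E
```

```text
time: 9.1
eef_pos: [0.6024, -0.0921, 0.1016]
ee_rot: [[-0.217, 0.976, 0.0], [0.976, 0.217, -0.0], [-0.0, 0.0, -1.0]]
force: [-0.4, -0.7, -2.8]
grip_width: 0.0497
grasp_force: 25.0
[-0.03017076  0.08389157 -2.81036147] [ 0.60243534 -0.09213906  0.1016937 ]
```

```bash
python3 -m inch '{"translation":[[0,0,0.1],[0,0,0.2],[0,0,0.3],[0,0,0.3],[0,0,0.3]],"roll":[0,0,0,0,0],"grip":[0.6,0.6,0.6,0.6,0.6]}'
python3 - <<'E'
from h import *
f=[];p=[]
for i in range(6):
    s=status.sense();f.append(s['force']);p.append(s['eef_pos']); cams.camera("top")
print(np.mean(f,0),np.mean(p,0))
E
```

```text
time: 10.02
eef_pos: [0.6027, -0.0925, 0.1002]
ee_rot: [[-0.218, 0.976, 0.001], [0.976, 0.218, -0.001], [-0.001, 0.0, -1.0]]
force: [-3.9, 0.2, 6.9]
grip_width: 0.0496
grasp_force: 25.0
[-3.50150447 -0.20005811  7.06210844] [ 0.60269427 -0.0924515   0.10019242]
```

```bash
python3 -m inch '{"translation":[[0,0,-0.1],[0,0,-0.1],[0,0,-0.1]],"roll":[0,0,0],"grip":[0.6,0.6,0.6]}' 3;  python3 -m inch '{"translation":[[0,0,0.05],[0,0,0.1],[0,0,0.1],[0,0,0.1]],"roll":[0,0,0,0],"grip":[0.6,0.6,0.6,0.6]}' 3
python3 - <<'E'
from h import *
f=[];p=[]
for i in range(4):
    s=status.sense();f.append(s['force']);p.append(s['eef_pos']); a=cams.camera("side")["color"]
print(np.mean(f,0),np.mean(p,0),s['grasp_force'])
cv2.imwrite('pics/c3.png',cv2.resize(a[180:300,260:390],None,fx=4,fy=4,interpolation=2))
E
```

```text
time: 10.7
eef_pos: [0.6028, -0.0926, 0.1001]
ee_rot: [[-0.217, 0.976, 0.001], [0.976, 0.217, -0.001], [-0.001, 0.001, -1.0]]
force: [-0.9, -1.8, 3.0]
grip_width: 0.0498
grasp_force: 3.0
time: 11.2
eef_pos: [0.6027, -0.0923, 0.0989]
ee_rot: [[-0.217, 0.976, 0.001], [0.976, 0.217, -0.0], [-0.001, 0.001, -1.0]]
force: [1.1, -4.1, 3.5]
grip_width: 0.0497
grasp_force: 3.0
[ 0.70973109 -3.45032127  3.32298992] [ 0.6026586  -0.09224486  0.09881244] 3.0001627653837204
```

View pics/c3.png

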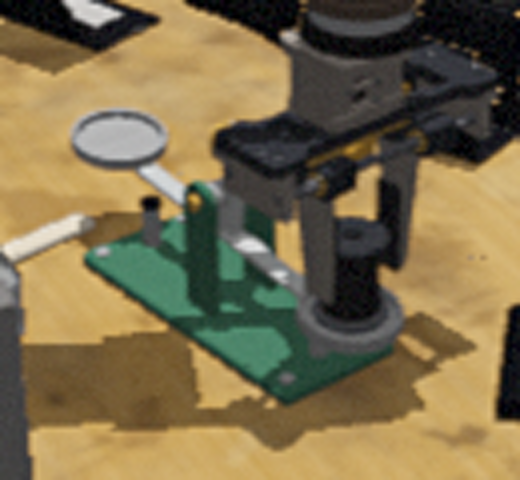

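```bash
python3 -m inch '{"translation":[[0,0,0],[0,0,0],[0,0,0],[0,0,0],[0,0,-3],[0,0,-8],[0,0,-12],[0,0,-12]],"roll":[0,0,0,0,0,0,0,0],"grip":[0.4,0.2,0,0,0,0,0,0]}' 25
python3 - <<'E'
from h import *
print(local([.4509,.302,.22]), status.sense()['grip_width'])
E
```

```text
time: 12.4
eef_pos: [0.6046, -0.0928, 0.2231]
ee_rot: [[-0.217, 0.976, 0.008], [0.976, 0.218, -0.003], [-0.004, 0.007, -1.0]]
force: [0.5, -0.1, -1.3]
grip_width: 0.0918
grasp_force: 0.0
[41.88 -6.42  0.09] 0.09175971584784098
```

```bash
python3 -m inch '{"translation":[[5,-0.8,0],[10,-1.6,0],[15,-2.4,0],[20,-3.1,0],[25,-3.9,0],[30,-4.7,0],[36,-5.5,0],[42,-6.4,0],[42,-6.4,0],[42,-6.4,0]],"roll":[0,0,0,0,0,0,0,0,0,0],"grip":[0,0,0,0,0,0,0,0,0,0]}'
python3 - <<'E'
from h import *
p=[]
for i in range(4):
    cams.camera("top"); p.append(status.sense()['eef_pos'])
a=snap("side","pics/s4.png"); b=snap("top","pics/t4.png"); p=np.mean(p,0)
print(p,local([.4509,.302,.040]))
cv2.imwrite('pics/c4.png',np.hstack([cv2.resize(a[130:290,210:370],(480,480)),cv2.resize(b[250:330,130:180],(300,480))]))
E
```

```text
time: 13.65
eef_pos: [0.4482, 0.3034, 0.2175]
ee_rot: [[-0.218, 0.976, -0.002], [0.976, 0.218, -0.001], [-0.001, -0.002, -1.0]]
force: [0.4, 0.2, 0.4]
grip_width: 0.0919
grasp_force: 0.0
[0.44894368 0.30273653 0.21804281] [-0.13  0.16 17.85]
```

View pics/c4.png

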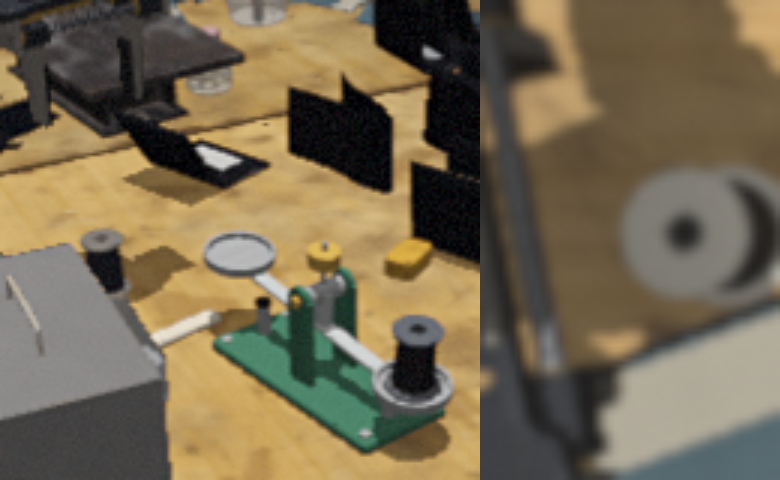

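```bash
python3 -m inch '{"translation":[[-0.1,0.15,5],[-0.1,0.15,10],[-0.1,0.15,14],[-0.1,0.15,17.8],[-0.1,0.15,17.8],[-0.1,0.15,17.8],[-0.1,0.15,17.8],[-0.1,0.15,17.8],[-0.1,0.15,17.8],[-0.1,0.15,17.8]],"roll":[0,0,0,0,0,0,0,0,0,0],"grip":[0,0,0,0,0,0.6,0.6,0.6,0.6,0.6]}' 25;python3 -m inch '{"translation":[[0,0,0],[0,0,0],[0,0,0],[0,0,-6],[0,0,-12],[0,0,-17],[0,0,-17],[0,0,-17],[0,0,-17]],"roll":[0,0,0,0,0,0,0,0,0],"grip":[0.6,0.6,0.6,0.6,0.6,0.6,0.6,0.6,0.6]}'
python3 - <<'E'
from h import *
f=[];p=[]
for i in range(20):
    s=status.sense();f.append(s['force'][2]);p.append(s['eef_pos']); cams.camera("top")
print(np.mean(f),np.std(f),np.mean(p,0),local([.5471,.1597,.2]))
E
```

```text
time: 15.2
eef_pos: [0.4507, 0.3034, 0.0411]
ee_rot: [[-0.217, 0.976, 0.001], [0.976, 0.217, 0.0], [0.0, 0.001, -1.0]]
force: [0.3, -0.1, 2.0]
grip_width: 0.0492
grasp_force: 25.0
time: 16.32
eef_pos: [0.4487, 0.3027, 0.2077]
ee_rot: [[-0.217, 0.976, -0.005], [0.976, 0.217, -0.002], [-0.001, -0.005, -1.0]]
force: [0.8, -0.6, -1.9]
grip_width: 0.0497
grasp_force: 25.0
-1.9784262048720698 0.5733517363891296 [0.44998022 0.30316078 0.21000037] [-16.12   6.33   1.06]
```

```bash
python3 -m inch '{"translation":[[-4,1.6,0],[-8,3.2,0],[-12,4.8,0],[-16.1,6.33,0],[-16.1,6.33,0],[-16.1,6.33,3],[-16.1,6.33,6],[-16.1,6.33,6.8],[-16.1,6.33,7.2],[-16.1,6.33,7.2]],"roll":[0,0,0,0,0,0,0,0,0,0],"grip":[0.6,0.6,0.6,0.6,0.6,0.6,0.6,0.6,0.6,0.6]}'
cat > m.py <<'E'
from h import *
f=[];p=[]
for i in range(8):
    s=status.sense();f.append(s['force']);p.append(s['eef_pos']); cams.camera("side")
print(np.mean(f,0).round(2),np.mean(p,0).round(4),s['grasp_force'])
E
python3 m.py
python3 - <<'E'
from h import *
print(local([.5471,.1597,.13]))
E
```

```text
time: 18.58
eef_pos: [0.5476, 0.1602, 0.1397]
ee_rot: [[-0.218, 0.976, 0.002], [0.976, 0.218, 0.0], [-0.0, 0.002, -1.0]]
force: [-0.1, 0.3, -2.1]
grip_width: 0.0499
grasp_force: 25.0
[-0.16  0.19 -2.  ] [0.5476 0.16   0.1396] 24.999677538871765
[-0.02 -0.01  0.89]
```

```bash
python3 -m inch '{"translation":[[0,0,0.3],[0,0,0.6],[0,0,0.9],[0,0,1.1],[0,0,1.1]],"roll":[0,0,0,0,0],"grip":[0.6,0.6,0.6,0.6,0.6]}'; python3 m.py
python3 -m inch '{"translation":[[0,0,0.05],[0,0,0.1],[0,0,0.1]],"roll":[0,0,0],"grip":[0.6,0.6,0.6]}'; python3 m.py
```

```text
time: 19.6
eef_pos: [0.547, 0.1599, 0.1276]
ee_rot: [[-0.217, 0.976, -0.0], [0.976, 0.217, -0.0], [0.0, -0.0, -1.0]]
force: [-0.5, -0.2, -2.4]
grip_width: 0.0494
grasp_force: 25.0
[ 0.01  0.25 -1.94] [0.5471 0.1599 0.1276] 24.99958723783493
time: 20.38
eef_pos: [0.5471, 0.1598, 0.1268]
ee_rot: [[-0.217, 0.976, 0.0], [0.976, 0.217, -0.0], [-0.0, 0.0, -1.0]]
force: [-0.1, -0.4, -0.4]
grip_width: 0.0501
grasp_force: 25.0
[-0.81 -0.8   0.28] [0.5471 0.1598 0.1267] 24.99998241662979
```

```bash
python3 -m inch '{"translation":[[0,0,0],[0,0,0],[0,0,0],[0,0,0.05],[0,0,0.1],[0,0,0.1]],"roll":[0,0,0,0,0,0],"grip":[0.6,0.6,0.6,0.6,0.6,0.6]}' 3; python3 m.py;  python3 -m inch '{"translation":[[0,0,0.05],[0,0,0.1],[0,0,0.1]],"roll":[0,0,0],"grip":[0.6,0.6,0.6]}'; python3 m.py
```

```text
time: 21.52
eef_pos: [0.5472, 0.1598, 0.1256]
ee_rot: [[-0.217, 0.976, 0.0], [0.976, 0.217, -0.0], [-0.0, 0.0, -1.0]]
force: [0.6, -1.2, -0.6]
grip_width: 0.0498
grasp_force: 3.0
[ 0.15 -1.38  0.09] [0.5471 0.1598 0.1256] 2.999935895204544
time: 22.3
eef_pos: [0.5471, 0.1598, 0.1246]
ee_rot: [[-0.217, 0.976, 0.0], [0.976, 0.217, -0.0], [-0.0, 0.0, -1.0]]
force: [0.8, -2.4, 0.2]
grip_width: 0.05
grasp_force: 3.0
[ 0.77 -2.42  0.25] [0.5471 0.1598 0.1246] 2.999889962375164
```

```bash
python3 -m inch '{"translation":[[0,0,0],[0,0,0],[0,0,0],[0,0,0],[0,0,-3],[0,0,-8],[0,0,-11],[0,0,-11]],"roll":[0,0,0,0,0,0,0,0],"grip":[0.4,0.2,0,0,0,0,0,0]}' 3
python3 - <<'E'
from h import *
a=snap("side","pics/s5.png");b=snap("top","pics/t5.png")
cv2.imwrite('pics/c5.png',np.hstack([cv2.resize(a[170:290,260:390],(520,480)),cv2.resize(b[190:270,325:375],(270,480))]))
print(local([.6023,-.0919,.21]))
E
```

```text
time: 23.7
eef_pos: [0.5488, 0.1601, 0.2377]
ee_rot: [[-0.217, 0.976, 0.006], [0.976, 0.217, 0.001], [-0.001, 0.006, -1.0]]
force: [0.0, -0.1, -0.1]
grip_width: 0.0922
grasp_force: 0.0
[-25.79  -0.04   2.35]
```

View pics/c5.png

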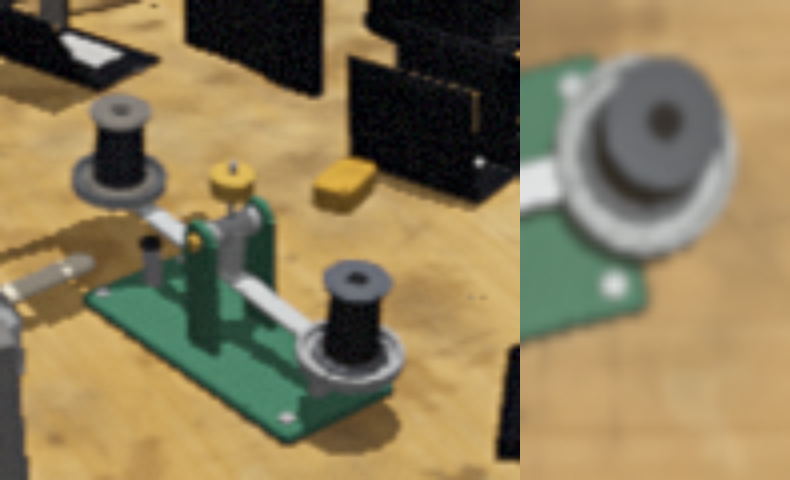

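Run:
```python
from h import *
t,e=tri((351.9,210),(349.3,240.3));print(t,e)
w,e=tri((0,0),(0,0)) if 0 else (0,0)
b=np.array([.6023,-.0919,.058]); g=b+(t-b)*.048/.062; print(g, local([g[0],g[1],.15]))
```

```text
[ 0.60408382 -0.09478275  0.11820183] 0.001130150250601953
[ 0.60368103 -0.09413181  0.10460787] [-26.03   0.06   8.35]
```

```bash
python3 -m inch '{"translation":[[-5,0,0],[-10,0,0],[-15,0,0],[-20,0,0],[-26.05,0.05,0],[-26.05,0.05,0],[-26.05,0.05,3],[-26.05,0.05,6],[-26.05,0.05,8],[-26.05,0.05,8]],"roll":[0,0,0,0,0,0,0,0,0,0],"grip":[0,0,0,0,0,0,0,0,0,0]}'; python3 m.py
python3 - <<'E'
from h import *
print(local([.6037,-.0945,.098]))
E
```

```text
time: 25.05
eef_pos: [0.6025, -0.093, 0.152]
ee_rot: [[-0.218, 0.976, -0.005], [0.976, 0.218, 0.002], [0.003, -0.004, -1.0]]
force: [0.4, 0.9, -0.4]
grip_width: 0.0923
grasp_force: 0.0
[-0.11 -0.17  0.11] [ 0.6045 -0.0941  0.1551] 0.0
[ 0.02 -0.1   5.75]
```

```bash
python3 -m inch '{"translation":[[0,-0.1,2],[0,-0.1,4],[0,-0.1,5.7],[0,-0.1,5.7],[0,-0.1,5.7],[0,-0.1,5.7],[0,-0.1,5.7],[0,-0.1,5.7],[0,-0.1,5.7],[0,-0.1,5.7]],"roll":[0,0,0,0,0,0,0,0,0,0],"grip":[0,0,0,0,0.6,0.6,0.6,0.6,0.6,0.6]}' 10; python3 -m inch '{"translation":[[0,0,0],[0,0,0]],"roll":[0,0],"grip":[0.6,0.6]}' 10; python3 m.py
```

```text
time: 26.7
eef_pos: [0.6032, -0.0946, 0.0979]
ee_rot: [[-0.217, 0.976, 0.0], [0.976, 0.217, -0.0], [-0.0, 0.0, -1.0]]
force: [-1.5, -0.5, 2.6]
grip_width: 0.0499
grasp_force: 10.0
time: 26.95
eef_pos: [0.6032, -0.0946, 0.0979]
ee_rot: [[-0.217, 0.976, 0.0], [0.976, 0.217, -0.0], [-0.0, 0.0, -1.0]]
force: [-2.7, -0.6, 3.2]
grip_width: 0.0499
grasp_force: 10.0
[-2.49 -0.21  4.19] [ 0.6033 -0.0946  0.0979] 10.000617653131485
```

```bash
python3 -m inch '{"translation":[[0,0,-0.1],[0,0,-0.3],[0,0,-0.6],[0,0,-0.9],[0,0,-1.2],[0,0,-1.5],[0,0,-1.8],[0,0,-2.1],[0,0,-2.4],[0,0,-2.7]],"roll":[0,0,0,0,0,0,0,0,0,0],"grip":[0.6,0.6,0.6,0.6,0.6,0.6,0.6,0.6,0.6,0.6]}' 10;  python3 -m inch '{"translation":[[0,0,-0.2],[0,0,-0.4],[0,0,-0.6],[0,0,-0.8],[0,0,-1.1],[0,0,-3],[0,0,-7],[0,0,-10],[0,0,-10]],"roll":[0,0,0,0,0,0,0,0,0],"grip":[0.6,0.6,0.6,0.6,0.6,0.6,0.6,0.6,0.6]}' 10; python3 m.py
python3 - <<'E'
from h import *
a=snap("side","pics/s6.png")
cv2.imwrite('pics/c6.png',cv2.resize(a[120:290,250:420],(600,600)))
print(local([.5188,-.2969,.12]))
E
```

```text
time: 28.6
eef_pos: [0.6032, -0.0945, 0.1248]
ee_rot: [[-0.217, 0.976, 0.0], [0.976, 0.217, 0.0], [0.0, 0.0, -1.0]]
force: [0.0, -1.5, 0.1]
grip_width: 0.0499
grasp_force: 10.0
time: 29.72
eef_pos: [0.6053, -0.0952, 0.2291]
ee_rot: [[-0.217, 0.976, 0.008], [0.976, 0.217, -0.003], [-0.004, 0.007, -1.0]]
force: [-0.4, 0.2, -2.0]
grip_width: 0.0499
grasp_force: 10.0
[-0.26  0.31 -3.14] [ 0.603  -0.0944  0.2242] 9.999715089797974
[-17.95 -12.59  10.37]
```

View pics/c6.png

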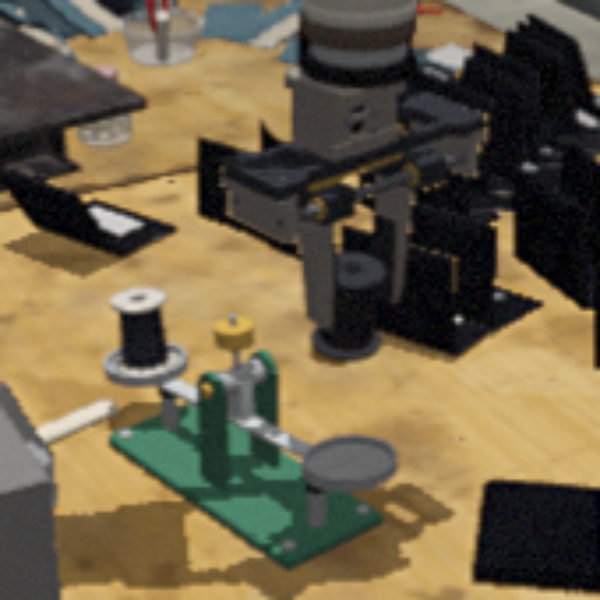

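```bash
python3 - <<'E'
from h import *
print(local([.545,-.195,.044]))
E
python3 -m inch '{"translation":[[-3,-2,0],[-6,-4,0],[-8.5,-7.8,0],[-8.5,-7.8,4],[-8.5,-7.8,9],[-8.5,-7.8,14],[-8.5,-7.8,16],[-8.5,-7.8,16],[-8.5,-7.8,16],[-8.5,-7.8,16]],"roll":[0,0,0,0,0,0,0,0,0,0],"grip":[0.6,0.6,0.6,0.6,0.6,0.6,0.6,0.6,0.6,0.6]}' 10; python3 m.py
```

```text
[-8.58 -7.81 17.97]
time: 31.42
eef_pos: [0.5471, -0.1953, 0.067]
ee_rot: [[-0.218, 0.976, 0.004], [0.976, 0.218, -0.002], [-0.003, 0.003, -1.0]]
force: [-0.4, 0.4, -2.4]
grip_width: 0.0501
grasp_force: 10.0
[-0.15 -0.05 -2.78] [ 0.5462 -0.1948  0.0657] 9.999697655439377
```

```bash
python3 -m inch '{"translation":[[0,0,0.7],[0,0,1.4],[0,0,2],[0,0,2.2],[0,0,2.2],[0,0,2.3],[0,0,2.4],[0,0,2.5],[0,0,2.6],[0,0,2.6]],"roll":[0,0,0,0,0,0,0,0,0,0],"grip":[0.6,0.6,0.6,0.6,0.6,0.6,0.6,0.6,0.6,0.6]}' 3; python3 m.py
```

```text
time: 33.08
eef_pos: [0.5458, -0.1943, 0.0388]
ee_rot: [[-0.217, 0.976, 0.001], [0.976, 0.217, 0.0], [-0.0, 0.001, -1.0]]
force: [-0.1, 2.5, 4.0]
grip_width: 0.05
grasp_force: 3.0
[0.01 3.1  4.12] [ 0.5458 -0.1944  0.0388] 3.0009520053863525
```

Spool is on the bench and righted; open a little, regrip firmly, lift and carry to the cup.

```bash
python3 -m inch '{"translation":[[0,0,0],[0,0,0],[0,0,0],[0,0,0],[0,0,0],[0,0,0],[0,0,-4],[0,0,-6],[0,0,-6]],"roll":[0,0,0,0,0,0,0,0,0],"grip":[0.35,0.35,0.6,0.6,0.6,0.6,0.6,0.6,0.6]}' 25; python3 m.py
python3 - <<'E'
from h import *
print(local([.5188,-.2969,.10]))
E
```

```text
time: 34.6
eef_pos: [0.5468, -0.1951, 0.1003]
ee_rot: [[-0.217, 0.976, 0.003], [0.976, 0.217, -0.002], [-0.003, 0.003, -1.0]]
force: [0.3, -0.4, -2.6]
grip_width: 0.0496
grasp_force: 25.0
[ 0.1  -0.19 -2.9 ] [ 0.5451 -0.1941  0.0978] 24.998247921466827
[-9.46 -4.8  -0.24]
```

```bash
python3 -m inch '{"translation":[[-2.5,-1.3,0],[-5,-2.6,0],[-7.5,-3.8,0],[-9.5,-4.8,0],[-9.5,-4.8,0],[-9.5,-4.8,0],[-9.5,-4.8,0]],"roll":[0,0,0,0,0,0,0],"grip":[0.6,0.6,0.6,0.6,0.6,0.6,0.6]}' 25; python3 m.py
python3 - <<'E'
from h import *
a=snap("side","pics/s7.png"); p=status.sense()['eef_pos']
cv2.imwrite('pics/c7.png',cv2.resize(a[250:370,300:420],(600,600),interpolation=2))
n=np.array([.5188,-.2969,0]);print(((proj("side",[p-[0,0,.0388],p+[0,0,.0232],n+[0,0,.034]])-[300,250])*5).round(1))
E
```

```text
time: 35.88
eef_pos: [0.5195, -0.2966, 0.0985]
ee_rot: [[-0.218, 0.976, -0.0], [0.976, 0.218, 0.0], [0.001, -0.0, -1.0]]
force: [0.4, 0.3, -2.2]
grip_width: 0.0495
grasp_force: 25.0
[ 0.29  0.04 -2.35] [ 0.5195 -0.297   0.0986] 24.998285472393036
[[304.3 309.2]
 [308.2 200.2]
 [301.  352.2]]
```

View pics/c7.png

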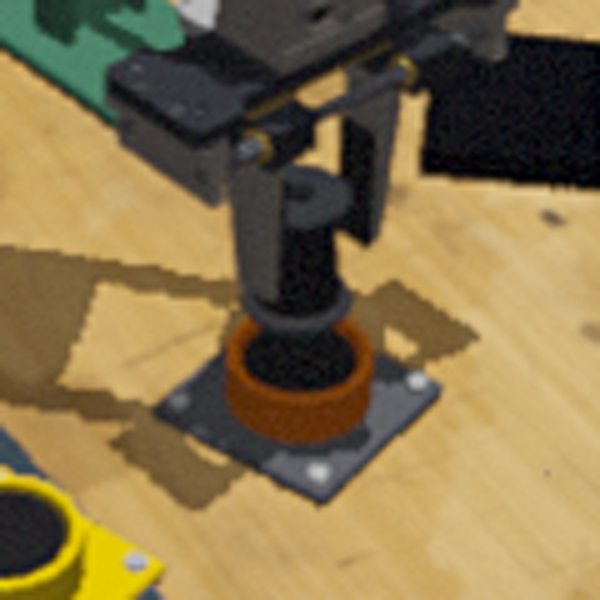

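Run:
```python
from h import *
f=lambda u,v,z:at("side",(300+u/5,250+v/5),z)
s=f(296,304,.0598);c=f(300,352,.034);p=np.array(status.sense()['eef_pos'])
print(s,c,p); R=np.array(status.sense()['ee_rot']); print("foot-cup in tool mm",R.T@(s-c)*1000, "foot-tcp",R.T@(s-p)*1000)
K=cal("side"); print((proj("side",[p+R[:,0]*.001])-proj("side",[p]))*5,(proj("side",[p+R[:,1]*.001])-proj("side",[p]))*5)
```

```text
[ 0.51792659 -0.29251817  0.0598    ] [ 0.51848033 -0.29652999  0.034     ] [ 0.51937935 -0.29752851  0.09862583]
foot-cup in tool mm [  4.03584675   0.33211362 -25.80005761] foot-tcp [ 5.20693503 -0.32863919 38.82574832]
[[-1.53407769 -1.03965514]] [[ 1.62669017 -0.89466991]]
```

```bash
python3 -m inch '{"translation":[[-0.35,0,0],[-0.35,0,0.5],[-0.35,0,1],[-0.35,0,1.5],[-0.35,0,2],[-0.35,0,2.3],[-0.35,0,2.5],[-0.35,0,2.6]],"roll":[0,0,0,0,0,0,0,0],"grip":[0.6,0.6,0.6,0.6,0.6,0.6,0.6,0.6]}' 25; python3 m.py
```

```text
time: 37.33
eef_pos: [0.5202, -0.301, 0.0726]
ee_rot: [[-0.217, 0.976, 0.0], [0.976, 0.217, -0.0], [-0.0, 0.0, -1.0]]
force: [0.8, -0.2, -2.7]
grip_width: 0.0494
grasp_force: 25.0
[ 0.03 -0.09 -2.51] [ 0.5202 -0.301   0.0727] 24.99818980693817
```

```bash
python3 -m inch '{"translation":[[0,0,0.1],[0,0,0.2],[0,0,0.2]],"roll":[0,0,0],"grip":[0.6,0.6,0.6]}'; python3 -m inch '{"translation":[[0,0,0.1],[0,0,0.2],[0,0,0.2]],"roll":[0,0,0],"grip":[0.6,0.6,0.6]}';python3 -m inch '{"translation":[[0,0,0.1],[0,0,0.2],[0,0,0.2]],"roll":[0,0,0],"grip":[0.6,0.6,0.6]}'
```

```text
time: 38.1
eef_pos: [0.52, -0.3009, 0.0704]
ee_rot: [[-0.217, 0.976, -0.0], [0.976, 0.217, 0.0], [0.0, -0.0, -1.0]]
force: [0.4, 0.1, -3.6]
grip_width: 0.0497
grasp_force: 25.0
time: 38.48
eef_pos: [0.5202, -0.3011, 0.0689]
ee_rot: [[-0.217, 0.976, 0.0], [0.976, 0.217, -0.0], [-0.0, 0.0, -1.0]]
force: [-1.2, 0.6, -0.8]
grip_width: 0.0494
grasp_force: 25.0
time: 38.85
eef_pos: [0.5202, -0.3011, 0.0668]
ee_rot: [[-0.217, 0.976, 0.0], [0.976, 0.217, -0.0], [-0.0, 0.0, -1.0]]
force: [-2.3, 1.7, 2.9]
grip_width: 0.0494
grasp_force: 25.0
```

```bash
for i in 1; do :; done; python3 -m inch '{"translation":[[0,0,0.1],[0,0,0.2],[0,0,0.2]],"roll":[0,0,0],"grip":[0.6,0.6,0.6]}'; python3 -m inch '{"translation":[[0,0,0.1],[0,0,0.2],[0,0,0.2]],"roll":[0,0,0],"grip":[0.6,0.6,0.6]}'; python3 -m inch '{"translation":[[0,0,0.1],[0,0,0.2],[0,0,0.2]],"roll":[0,0,0],"grip":[0.6,0.6,0.6]}'
```

```text
time: 39.22
eef_pos: [0.5202, -0.3011, 0.0645]
ee_rot: [[-0.217, 0.976, 0.0], [0.976, 0.217, -0.0], [-0.0, 0.0, -1.0]]
force: [-0.7, -0.1, 2.0]
grip_width: 0.0496
grasp_force: 25.0
time: 39.6
eef_pos: [0.5202, -0.3011, 0.0625]
ee_rot: [[-0.217, 0.976, 0.0], [0.976, 0.217, -0.0], [-0.0, 0.0, -1.0]]
force: [-0.7, 0.5, 2.4]
grip_width: 0.0491
grasp_force: 25.0
time: 39.98
eef_pos: [0.5202, -0.301, 0.0605]
ee_rot: [[-0.217, 0.976, 0.0], [0.976, 0.217, -0.0], [-0.0, 0.0, -1.0]]
force: [0.3, -1.5, 1.5]
grip_width: 0.0495
grasp_force: 25.0
```

```bash
python3 -m inch '{"translation":[[0,0,0.05],[0,0,0.1],[0,0,0.1]],"roll":[0,0,0],"grip":[0.6,0.6,0.6]}'; python3 -m inch '{"translation":[[0,0,0.05],[0,0,0.1],[0,0,0.1]],"roll":[0,0,0],"grip":[0.6,0.6,0.6]}'; python3 m.py
```

```text
time: 40.35
eef_pos: [0.5202, -0.301, 0.0596]
ee_rot: [[-0.217, 0.976, 0.0], [0.976, 0.217, -0.0], [-0.0, 0.0, -1.0]]
force: [-1.7, -0.3, 2.4]
grip_width: 0.0497
grasp_force: 25.0
time: 40.72
eef_pos: [0.5202, -0.3011, 0.0589]
ee_rot: [[-0.217, 0.976, 0.0], [0.976, 0.217, -0.0], [-0.0, 0.0, -1.0]]
force: [-1.8, 1.3, 4.5]
grip_width: 0.0493
grasp_force: 25.0
[-1.45  0.37  5.13] [ 0.5202 -0.3011  0.0588] 25.000964105129242
```

```bash
python3 -m inch '{"translation":[[0,0,0.05],[0,0,0.1],[0,0,0.1]],"roll":[0,0,0],"grip":[0.6,0.6,0.6]}'; python3 m.py
```

```text
time: 41.5
eef_pos: [0.5203, -0.3012, 0.0588]
ee_rot: [[-0.218, 0.976, -0.0], [0.976, 0.218, -0.0], [-0.0, -0.0, -1.0]]
force: [-3.9, 1.8, 12.0]
grip_width: 0.0494
grasp_force: 25.0
[-3.63  2.01 11.22] [ 0.5203 -0.3012  0.0588] 25.00202178955078
```

```bash
python3 -m inch '{"translation":[[0,0,-0.15],[0,0,-0.15],[0,0,-0.15],[0,0,-0.15],[0,0,-0.15],[0,0,-0.15],[0,0,-3],[0,0,-8],[0,0,-14],[0,0,-14]],"roll":[0,0,0,0,0,0,0,0,0,0],"grip":[0.6,0.6,0.4,0.2,0,0,0,0,0,0]}'; python3 m.py
python3 - <<'E'
from h import *
a=cams.camera("side")["color"]
# predicted spool top (foot z .020) px vs dark blob, and white spool top bright blob
pc=proj("side",[[.5185,-.2965,.082]])[0]; print(pc)
h=cv2.cvtColor(a,cv2.COLOR_BGR2HSV)
for nm,(x,y) in {"cup":pc,"L":(285,210)}.items():
    x,y=int(x),int(y); g=cv2.cvtColor(a[y-20:y+34:3,x-24:x+25:2],cv2.COLOR_BGR2GRAY); print(nm,x,y)
    for r in g: print("".join("%4d"%v for v in r))
E
```

```text
time: 43.15
eef_pos: [0.5229, -0.3034, 0.2042]
ee_rot: [[-0.217, 0.976, 0.009], [0.976, 0.218, -0.008], [-0.01, 0.007, -1.0]]
force: [0.4, -0.1, 0.0]
grip_width: 0.0922
grasp_force: 0.0Traceback (most recent call last):
  File "m.py", line 4, in <module>
    s=status.sense();f.append(s['force']);p.append(s['eef_pos']); cams.camera("side")
                                                                  ~~~~~~~~~~~^^^^^^^^
ValueError: 200 camera calls are used up
Traceback (most recent call last):
ValueError: 200 camera calls are used up
```

```bash
python3 -m inch '{"translation":[[0,0,0],[0,0,0],[0,0,0],[0,0,0]],"roll":[0,0,0,0],"grip":[0,0,0,0]}'; python3 -c "
from station import bot; print(bot.job_done())"
```

```text
time: 44.0
eef_pos: [0.5202, -0.301, 0.1977]
ee_rot: [[-0.217, 0.976, 0.0], [0.976, 0.217, -0.0], [-0.0, 0.0, -1.0]]
force: [-0.3, 0.3, -0.4]
grip_width: 0.0921
grasp_force: 0.0
the job is handed in; nothing more can be done
None
```

I handed the job in at 44 s with no verdict shown: the dark spool, whose side dropped, was pressed to the cup's rigid stop at about 14 N and released; the white spool was left on the left pan, and the final state has no picture because the camera calls had run out.

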